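# Close the canister: find the thread start, then screw the lid home

### The arm

A 6-joint arm with a two-finger parallel gripper is mounted at the origin on a cart in front of the work surface, level with it; the furniture and walls round the work are solid. World frame = base frame: x ahead of the robot, y to its left, z up, the work surface at z = 0. Lengths are in m, angles in rad, forces in N, time in s.
With the tool pointing down it reaches from about 0.35 to 0.775 m from the base axis. Payload 7.3 kg.
Tool frame: the origin (TCP) lies midway between the tips of the shut fingers; the grasp point (between the pads) lies 19 mm behind it (robot.grasp_offset is the z of the grasp point in the tool frame, in m); z points along the fingers, y is the direction in which the jaws open and shut (so a half turn about z gives the same grasp; the last joint's range is limited). The gripper opens to 92 mm and grips with 3 to 60 N. Pads are 19 mm wide; open, the fingers measure 130 mm over their backs; the gripper's body (75 mm by 190 mm) begins 47 mm behind the grasp point.
Start: joints at [-1.276, 0.342, 1.524, -0, 1.275, -0.146], TCP at [0.224, -0.475, 0.227] pointing down, gripper open.
Joint ranges: [-2.53, 2.53], [-0.77, 2.02], [0.04, 2.7], [-1, 4.14], [0.28, 2.66], [-3.11, 3.11]. Speed limits (rad/s): [2.57, 2.57, 3.14, 3.14, 3.14, 3.14].

### API

Orientations are given as [roll, pitch, yaw] about the fixed x, y, z axes, in that order (R = Rz(yaw) Ry(pitch) Rx(roll)).
In Python, from cell import observe, imaging, workorder, robot gives the robot as it stands. The module is installed in compiled form; this text tells all that it offers.
- The arm moves only by the tool send_rows, never from a script. Its argument "series" is a list of rows, each a list of 7 numbers: the shift along the tool's x, y, z in m, then the turn, a rotation vector about the tool's x, y, z in rad, then the closure, from 0 (fully open) to 1 (shut). A call has 1 to 5 rows; each row shifts and turns the commanded pose from where the row before left it, along the tool's axes as they then stand; what a row does not reach is not made up. A row lasts 1/12 s, in which the tool goes at most 41.7 mm and 7.16 degrees, less where a joint would pass 70% of its speed; a pose out of reach is approached as far as the arm can. A call is refused whole if a number of a shift passes 0.0417 or a number of a turn 0.125, either way. A call with a gripper value outside its range is refused whole. The fingers move at their own pace and stop on an object; "newtons" is the grip in N (left out, the last holds). Time passes only in rows, so rows that do not move let the fingers close. It gives the time, the measured TCP pose, the force and the opening at its end, in the units of the state.
- observe(): the state, without advancing time (a new reading comes with each control period).
- imaging.read_camera(name): name is "scene" or "top" or "wrist"; returns a dict with "color" (384x512x3 uint8, red, green, blue), "range_z" (384x512 float32, m along the optical axis (not along the pixel's ray), 0 where there is no reading), "vfov" (degrees; the focal length in pixels is half the picture's height over the tangent of half this angle, whatever the lens; pixels are square), "cx", "cy" (the principal point, pixels), "T" (4x4, takes a point from camera to world coordinates). Camera axes: x right, y down, z forward; pixel columns grow to the right and rows downward; lengths in m; the calibration is good to about 2 mm. A picture is of the moment at which its call begins.
- workorder.hand_in(): hands the job in, once; it reports no verdict.
The state is a dict: "time": time; "qpos": joint angles; "qvel": joint speeds; "joint_efforts": joint torques, N m; "tool_pos": TCP position; "tool_rot": TCP orientation; "contact_force": force on the tool from outside, world axes, zero at the start; "torque": the same for the moment, N m; "opening": finger opening in m.
Only numpy, scipy, OpenCV 4.12 (cv2) and the standard library are available. Lean on these libraries where they do the work, as an engineer would, in place of code of your own. Each camera call takes 0.05 s, during which the arm holds its last target.

### The job

The lid of the grey canister is only lying on top of its thread. Holding the bar on the lid, turn it backward (counter-clockwise from above) until you feel it drop into the thread start, then turn it forward (clockwise) until it comes up against its stop, and let go. Leave the other things on the bench where they are.

Things in the scene. Friction and masses are not known exactly. Their poses are not given: they have to be found in the camera images.
- canister: round grey steel canister, fixed to the bench: foot flange 112 mm across, body 80 mm across, 81 mm high, then a steel neck. Origin: centre of the foot's underside, z up the axis. Under the lid the neck has three thread pieces, one every 120 degrees, each 80 degrees long with a flat top, and open gaps between; their angle is not told.
- lid_grip (a point): centre of the grip bar on the loose steel lid (67 mm across, 21.5 mm high, three lugs inside its rim). The bar stands on the lid across its axis: black plastic, 56 mm long (this point's x), 16 mm thick (its y), 34 mm high; the point is 17 mm below the bar's top. At the start the lid lies level, lugs on top of the thread, and this point is 139 mm above the canister's underside.
- neck_thread (a point): point on the canister's axis at the thread's top, 102 mm up. Turned clockwise on top of it the lid soon meets a rigid stop. Turned counter-clockwise 0.4 to 1.2 rad (hidden), it drops 8 mm (bar centre 131 mm up) onto the seal, by its own weight (1.5 N) if free to fall or when pressed lightly; 0.35 rad further back is a stop. From the drop, about 1.25 rad clockwise is the final stop.
- seal (a joint): sprung rubber seal on the canister's rim, hidden under the lid: 0 free, negative pressed down (m). On the last part of the clockwise turn the thread draws the lid 2.5 mm down against it; it pushes back with 3 N rising to 6 N. Fully home the bar's centre is 128.5 mm above the canister's underside and the lid stays when released. Turning takes 0.1 to 0.3 N m.
- wax_tin: flat round tin, 71 mm across, 25 mm high, loose, beside the canister; origin under its centre
- masking_tape: roll of cream masking tape lying flat, 100 mm across, 24 mm high, loose, beside the canister; origin under its centre
- glue_bottle: white glue bottle, 62 mm across, 186 mm high, loose, upright, at the left back; origin under its centre
- tape_measure: yellow tape measure, 35x87x64 mm, loose, at the right; origin under its centre
Things that resemble listed ones, but are neither listed nor needed, are in the scene too. Leave any white look-alike of the part that bears lid_grip alone.

How it is judged:
By the outcome, as a careful person would: the job done as asked, in the order asked, and still so for the second after the job is handed in, with the robot touching nothing.
It also fails if it takes over 51 s, if anything falls off the work surface, if the arm or the gripper's body presses on something with over 40 N, if the wrist force passes 120 N, or if a joint passes its speed limit or range.

## Working session

There is one attempt and no reset: what is moved stays moved. The work goes in short steps, Python scripts to look and compute and a tool call to move; the robot and the scene stay as the last step left them, time stands still between calls to the robot, and variables do not carry over. Pictures are saved under pics/ and viewed, and the job is handed in when it is done.

Besides the shell and the picture viewer there is one more tool, called after "Emit:" by a JSON object that holds its "api" and its "payload", one argument or row to a line. send_rows: Moves the arm, as the interface text tells. Its arguments: {"type":"object","properties":{"series":{"type":"array","items":{"type":"array","items":{"type":"number"}}},"newtons":{"type":"number"}},"required":["series"]}

```bash
mkdir -p pics; cat > h.py <<'E'
import numpy as np,cv2
from cell import observe, imaging, workorder, robot
def cam(n):
    c=imaging.read_camera(n);np.savez('/tmp/%s.npz'%n,**c);return c
def save(c,f): cv2.imwrite('pics/'+f,c['color'][:,:,::-1])
def cloud(c):
    h,w=c['range_z'].shape;f=h/2/np.tan(np.radians(c['vfov'])/2)
    v,u=np.mgrid[:h,:w];z=c['range_z']
    p=np.stack([(u-c['cx'])/f*z,(v-c['cy'])/f*z,z],-1)
    return p@c['T'][:3,:3].T+c['T'][:3,3]
E
python3 - <<'E'
from h import *
s=observe();print(s)
for n in['scene','top','wrist']:
    c=cam(n);save(c,n+'0.png');print(n,c['vfov'],c['cx'],c['cy'],c['T'].round(3).tolist())
E
```

```text
{'time': 0.0, 'qpos': array([-1.27601360e+00,  3.42730544e-01,  1.52499016e+00,  2.21320259e-05,
        1.27538816e+00, -1.46008721e-01]), 'qvel': array([-0.00197989, -0.00075289,  0.00043188, -0.00017651,  0.00224979,
       -0.00015923]), 'joint_efforts': array([-1.11443722e-03, -4.31248212e+01, -2.44212538e+01,  7.17292889e-02,
        5.61598269e-02, -1.34935053e-04]), 'tool_pos': array([ 0.2239015 , -0.4744292 ,  0.22605027]), 'tool_rot': array([-3.14009566e+00, -2.41531655e-04,  4.40784807e-01]), 'contact_force': array([-0.17472889,  0.71710343,  0.15418177]), 'torque': array([-0.04511815, -0.04840331,  0.00266642]), 'opening': 0.09181133769655551}
scene 49.850108982663336 247.93593714207725 184.23030456351157 [[-0.612, -0.501, 0.611, -0.246], [-0.79, 0.406, -0.459, 0.602], [-0.019, -0.764, -0.645, 0.948], [0.0, 0.0, 0.0, 1.0]]
top 54.133503997241725 251.5473730482776 195.15191966860039 [[0.001, -0.993, 0.121, 0.432], [-1.0, -0.001, 0.003, 0.021], [-0.003, -0.121, -0.993, 1.096], [0.0, 0.0, 0.0, 1.0]]
wrist 63.14213003313194 259.60814650732914 193.08505585617718 [[0.426, -0.869, -0.252, 0.292], [-0.905, -0.41, -0.117, -0.442], [-0.002, 0.278, -0.96, 0.384], [0.0, 0.0, 0.0, 1.0]]
```

View pics/scene0.png

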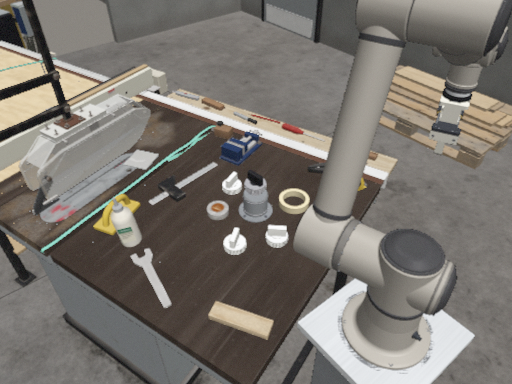

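View pics/top0.png

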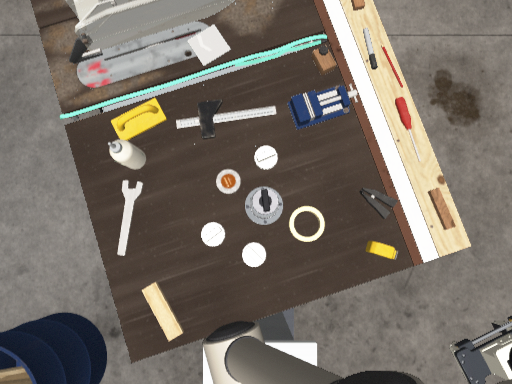

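The top view shows the grey canister at about (264,205) with its black bar, and white look-alike lids at (265,157), (213,234) and (254,254). The tin is at (228,181) and the tape roll at (307,223). Next I measure the bar and the canister.

```bash
python3 - <<'E'
from h import *
for n,(u0,u1,v0,v1) in {'top':(236,292,175,235),'scene':(225,285,160,225)}.items():
    c=dict(np.load('/tmp/%s.npz'%n));P=cloud(c);col=c['color'].astype(int)
    m=np.zeros(P.shape[:2],bool);m[v0:v1,u0:u1]=1
    val=c['range_z']>0
    z=P[...,2]
    bar=m&val&(z>.128)&(col.max(-1)<75)
    top=bar&(z>.148)
    q=P[top];print(n,bar.sum(),top.sum(),q.mean(0),np.percentile(q[:,2],[5,50,95]))
    r=cv2.minAreaRect(q[:,:2].astype(np.float32)*1000);print(r)
    d=q[:,:2]-q[:,:2].mean(0);w,V=np.linalg.eigh(d.T@d);print('axis',np.arctan2(V[1,1],V[0,1]),np.sqrt(w/len(q)*12))
    fl=m&val&(z>.003)&(z<.03)
    print('flange',cv2.minEnclosingCircle(P[fl][:,:2].astype(np.float32)*1000))
    lid=m&val&(z>.112)&(z<.128);
    if lid.sum()>5:print('lid',lid.sum(),cv2.minEnclosingCircle(P[lid][:,:2].astype(np.float32)*1000),np.median(z[lid]))
    cv2.imwrite('pics/%s_crop.png'%n,cv2.resize(c['color'][v0:v1,u0:u1,::-1],None,fx=8,fy=8,interpolation=cv2.INTER_NEAREST))
E
```

```text
top 137 133 [ 0.53439743 -0.01059102  0.15581899] [0.15302068 0.15555972 0.1595155 ]
((535.0654907226562, -10.505163192749023), (53.48600387573242, 15.822636604309082), 7.618783950805664)
axis -3.013106835116107 [0.01572078 0.05278142]
flange ((538.1861572265625, -9.944351196289062), 115.02926635742188)
lid 370 ((535.1368408203125, -10.619305610656738), 34.116939544677734) 0.12236120271360412
scene 153 76 [ 0.53169364 -0.00714477  0.15258266] [0.14863529 0.15294127 0.15569036]
((531.2326049804688, -8.32524299621582), (57.56547546386719, 18.441049575805664), 8.783245086669922)
axis -3.0041770706679523 [0.01803448 0.05829361]
flange ((644.5684204101562, -50.610538482666016), 177.64108276367188)
lid 179 ((532.4564819335938, -7.798086166381836), 34.16635513305664) 0.11900345496789799
```

View pics/top_crop.png

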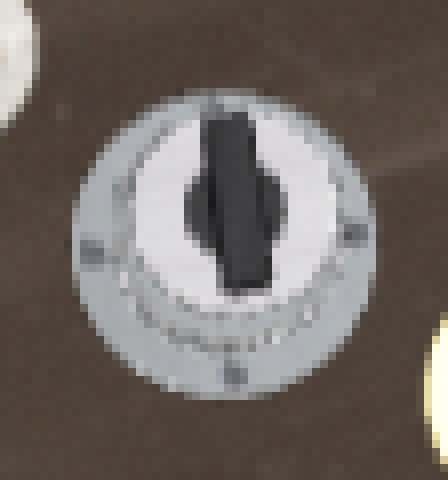

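View pics/scene_crop.png

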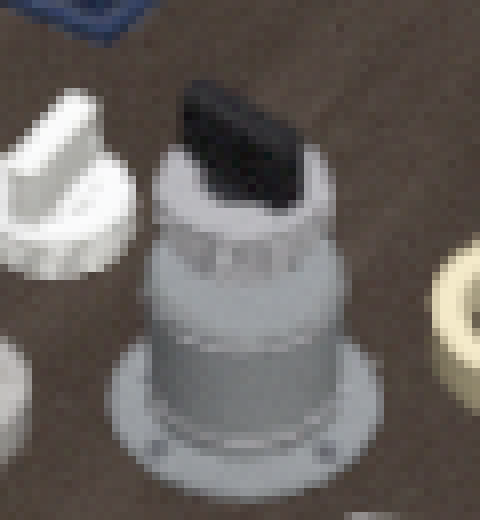

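Emit:
{"api": "send_rows", "payload": {
  "series": [
    [0.03,-0.018,0,0,0,0,0],
    [0.03,-0.018,0,0,0,0,0],
    [0.03,-0.018,0,0,0,0,0],
    [0.03,-0.018,0,0,0,0,0],
    [0.03,-0.018,0,0,0,0,0]
  ]
}}

```text
time: 0.57
tool_pos: [0.3217, -0.3279, 0.2266]
tool_rot: [-3.141, 0.0, 0.44]
contact_force: [0.6, -0.8, 0.1]
opening: 0.0917
```

Emit:
{"api": "send_rows", "payload": {
  "series": [
    [0.03,-0.018,0,0,0,0,0],
    [0.03,-0.018,0,0,0,0,0],
    [0.03,-0.018,0,0,0,0,0],
    [0.03,-0.018,0,0,0,0,0],
    [0.03,-0.018,0,0,0,0,0]
  ]
}}

```text
time: 0.98
tool_pos: [0.4191, -0.1824, 0.2267]
tool_rot: [3.142, 0.0, 0.441]
contact_force: [1.7, -0.7, -0.0]
opening: 0.0919
```

Emit:
{"api": "send_rows", "payload": {
  "series": [
    [0.03,-0.018,0,0,0,0,0],
    [0.03,-0.018,0,0,0,0,0],
    [0.03,-0.018,0,0,0,0,0],
    [0.0,-0.0,0,0,0,0.1,0],
    [0.0,0,0,0,0,0.1,0]
  ]
}}

```text
time: 1.4
tool_pos: [0.4776, -0.0948, 0.2263]
tool_rot: [-3.141, 0.001, 0.24]
contact_force: [-0.4, -0.4, -0.6]
opening: 0.0916
```

Emit:
{"api": "send_rows", "payload": {
  "series": [
    [0,0,0,0,0,0.1,0],
    [0,0,0,0,0,0,0]
  ]
}}

```text
time: 1.57
tool_pos: [0.4768, -0.0964, 0.2264]
tool_rot: [-3.141, 0.001, 0.138]
contact_force: [-0.3, 0.3, -0.4]
opening: 0.092
```

```bash
python3 - <<'E'
from h import *
s=observe();print(s['time'],s['tool_pos'],s['tool_rot'],s['contact_force'],s['torque'])
c=cam('wrist');save(c,'wrist1.png')
P=cloud(c);z=P[...,2];col=c['color'].astype(int)
near=np.hypot(P[...,0]-.534,P[...,1]+.009)<.06
b=near&(z>.146)&(z<.165)&(col.max(-1)<85);q=P[b]
print(b.sum(),q.mean(0) if len(q) else 0)
if len(q):print(cv2.minAreaRect(q[:,:2].astype(np.float32)*1000),np.percentile(q[:,2],[5,50,95]))
l=near&(z>.11)&(z<.130);print('lid',l.sum(),cv2.minEnclosingCircle(P[l][:,:2].astype(np.float32)*1000) if l.any() else 0)
E
```

```text
1.5667 [ 0.47684935 -0.09638317  0.22640212] [-3.14138148e+00  6.24576159e-04  1.38108856e-01] [-0.29727391  0.26378159 -0.39258175] [-0.04146965  0.03611312  0.01157308]
1659 [ 0.53868801 -0.01307867  0.15485311]
((536.0274658203125, -12.290719985961914), (55.26174545288086, 15.470584869384766), 7.637653350830078) [0.14892747 0.15554338 0.15693574]
lid 3292 ((536.0445556640625, -11.464983940124512), 34.601585388183594)
```

View pics/wrist1.png

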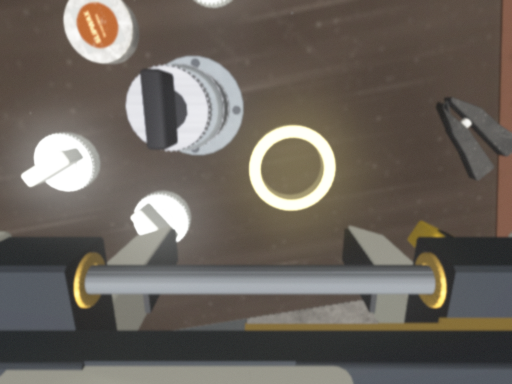

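The wrist view shows the black bar at about (158,108) on the grey canister. It measures 55x15 mm with its top at 0.1555 m, and the yaw of 0.133 agrees with the top view. I move over it and look again.

Emit:
{"api": "send_rows", "payload": {
  "series": [
    [0.023,-0.0257,0,0,0,0,0],
    [0.023,-0.0257,0,0,0,0,0],
    [0.023,-0.0257,0,0,0,0,0],
    [0,0,0,0,0,0,0],
    [0,0,0,0,0,0,0]
  ]
}}

```text
time: 2.03
tool_pos: [0.5347, -0.0097, 0.2262]
tool_rot: [-3.142, 0.001, 0.146]
contact_force: [0.0, -0.4, -0.1]
opening: 0.0916
```

```bash
cat > m.py <<'E'
from h import *
import sys
s=observe();print(s['time'],s['tool_pos'],s['tool_rot'],s['contact_force'],s['torque'],s['opening'])
c=cam('wrist');save(c,sys.argv[1])
P=cloud(c);z=P[...,2];col=c['color'].astype(int)
near=np.hypot(P[...,0]-.534,P[...,1]+.009)<.06
b=near&(z>.146)&(z<.165)&(col.max(-1)<85);q=P[b]
print(b.sum(),q.mean(0) if len(q) else 0)
if len(q):print(cv2.minAreaRect(q[:,:2].astype(np.float32)*1000),np.percentile(q[:,2],[5,50,95]))
l=near&(z>.11)&(z<.130);print('lid',l.sum(),cv2.minEnclosingCircle(P[l][:,:2].astype(np.float32)*1000) if l.any() else 0)
E
python3 m.py wrist2.png
```

```text
2.0333 [ 0.53470502 -0.00965164  0.22621525] [-3.14151885e+00  7.67783440e-04  1.46172194e-01] [ 0.01628573 -0.37023235 -0.09708613] [0.05507241 0.03912498 0.02656802] 0.09162225079780992
516 [ 0.54211521 -0.01126365  0.15485648]
((536.6217041015625, -11.623796463012695), (55.004520416259766, 15.570855140686035), 8.072922706604004) [0.15201888 0.15522768 0.15652624]
lid 3234 ((535.8563232421875, -11.263272285461426), 34.539432525634766)
```

View pics/wrist2.png

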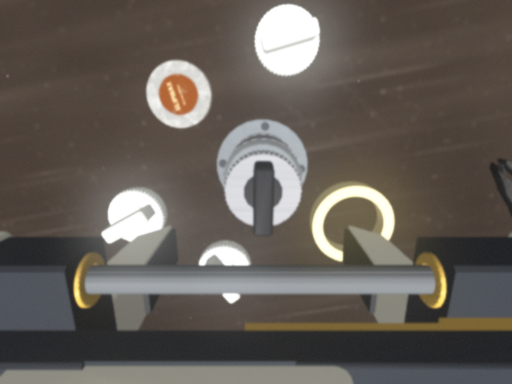

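The bar is centred between the fingers, at about (263,195), so I descend.

Emit:
{"api": "send_rows", "payload": {
  "series": [
    [0,0.001,0.025,0,0,0,0],
    [0,0,0.025,0,0,0,0],
    [0,0,0.025,0,0,0,0],
    [0,0,0.015,0,0,0,0],
    [0,0,0,0,0,0,0]
  ]
}}

```text
time: 2.5
tool_pos: [0.5318, -0.0128, 0.1336]
tool_rot: [-3.14, 0.007, 0.14]
contact_force: [-0.9, 0.0, 0.8]
opening: 0.092
```

Emit:
{"api": "send_rows", "payload": {
  "series": [
    [0,0,0.008,0,0,0,0],
    [0,0,0,0,0,0,0],
    [0,0,0,0,0,0,0]
  ]
}}

```text
time: 2.75
tool_pos: [0.5349, -0.0123, 0.1295]
tool_rot: [3.141, -0.001, 0.141]
contact_force: [0.5, 0.2, 0.6]
opening: 0.0919
```

Emit:
{"api": "send_rows", "payload": {
  "newtons": 15,
  "series": [
    [0,0,0,0,0,0,1],
    [0,0,0,0,0,0,1],
    [0,0,0,0,0,0,1],
    [0,0,0,0,0,0,1],
    [0,0,0,0,0,0,1]
  ]
}}

```text
time: 3.17
tool_pos: [0.5346, -0.0117, 0.129]
tool_rot: [3.141, -0.0, 0.141]
contact_force: [0.6, 0.8, 1.0]
opening: 0.063
```

```bash
python3 m.py wrist3.png; sleep 0
```

```text
3.1667 [ 0.53464936 -0.01173864  0.12897203] [ 3.14135399e+00 -4.56463610e-04  1.40961933e-01] [0.59517084 0.81447139 0.97906391] [ 0.03542063  0.04837607 -0.02774266] 0.06304748865164815
1527 [ 0.54590547 -0.01071655  0.15439924]
((538.8952026367188, -12.392154693603516), (64.17906951904297, 47.8055534362793), 61.655059814453125) [0.14755265 0.15488892 0.16097919]
lid 6405 ((538.6142578125, -10.30046272277832), 36.169456481933594)
```

Emit:
{"api": "send_rows", "payload": {
  "series": [
    [0,0,0,0,0,0,1],
    [0,0,0,0,0,0,1],
    [0,0,0,0,0,0,1],
    [0,0,0,0,0,0,1],
    [0,0,0,0,0,0,1]
  ]
}}

```text
time: 3.63
tool_pos: [0.5345, -0.0118, 0.1287]
tool_rot: [3.142, 0.0, 0.141]
contact_force: [0.3, -0.5, 0.3]
opening: 0.0257
```

Emit:
{"api": "send_rows", "payload": {
  "series": [
    [0,0,0,0,0,0,1],
    [0,0,0,0,0,0,1],
    [0,0,0,0,0,0,1],
    [0,0,0,0,0,0,1],
    [0,0,0,0,0,0,1]
  ]
}}

```text
time: 4.05
tool_pos: [0.5345, -0.0118, 0.1287]
tool_rot: [3.141, -0.0, 0.141]
contact_force: [-0.7, -0.2, -0.9]
opening: 0.0159
```

```bash
python3 m.py wrist4.png
```

```text
4.05 [ 0.53454793 -0.01182816  0.12869663] [ 3.14144808e+00 -2.37648278e-05  1.40795162e-01] [-0.68604055 -0.22831436 -0.87670634] [-0.05382597 -0.02399474 -0.02212987] 0.0158699195788536
2208 [ 0.54030423 -0.01047604  0.15520279]
((536.5753173828125, -10.578914642333984), (55.85175704956055, 20.03382682800293), 3.931873321533203) [0.15032351 0.1555614  0.1572966 ]
lid 3916 ((537.5845336914062, -11.080374717712402), 34.336944580078125)
```

View pics/wrist4.png

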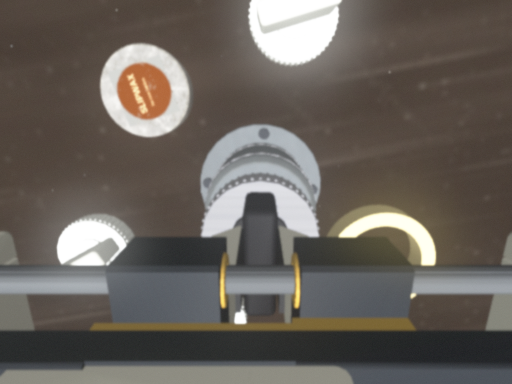

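Emit:
{"api": "send_rows", "payload": {
  "newtons": 45,
  "series": [
    [0,0,0.001,0,0,0,1],
    [0,0,0.001,0,0,0,1],
    [0,0,0,0,0,0,1]
  ]
}}

```text
time: 4.35
tool_pos: [0.5346, -0.0118, 0.1286]
tool_rot: [3.141, -0.001, 0.141]
contact_force: [-6.3, 0.9, 14.3]
opening: 0.0157
```

Emit:
{"api": "send_rows", "payload": {
  "series": [
    [0,0,0,0,0,-0.03,1],
    [0,0,0,0,0,-0.03,1],
    [0,0,0,0,0,-0.03,1]
  ]
}}

```text
time: 4.6
tool_pos: [0.5354, -0.0119, 0.1286]
tool_rot: [3.14, -0.003, 0.232]
contact_force: [-1.6, -0.0, 11.6]
opening: 0.0158
```

```bash
cat >s.py <<'E'
from h import *
s=observe();print(s['time'],s['tool_pos'].round(4),s['tool_rot'].round(3),'F',s['contact_force'].round(1),'T',s['torque'].round(3),s['opening'])
E
python3 s.py
```

```text
4.6 [ 0.5354 -0.0119  0.1286] [ 3.14e+00 -3.00e-03  2.32e-01] F [-1.6 -0.  11.6] T [ 0.064  0.384 -0.232] 0.01577384278494909
```

Emit:
{"api": "send_rows", "payload": {
  "series": [
    [0,0,-0.0007,0,0,-0.03,1],
    [0,0,0,0,0,-0.03,1],
    [0,0,0,0,0,-0.03,1],
    [0,0,0,0,0,-0.03,1]
  ]
}}

```text
time: 4.93
tool_pos: [0.5353, -0.0119, 0.1286]
tool_rot: [3.14, -0.002, 0.352]
contact_force: [-0.8, 0.4, 6.9]
opening: 0.0164
```

Emit:
{"api": "send_rows", "payload": {
  "series": [
    [0,0,0,0,0,-0.03,1],
    [0,0,0,0,0,-0.03,1],
    [0,0,0,0,0,-0.03,1]
  ]
}}

```text
time: 5.18
tool_pos: [0.5353, -0.0119, 0.1286]
tool_rot: [3.14, -0.002, 0.442]
contact_force: [-1.0, -0.0, 7.3]
opening: 0.0158
```

```bash
python3 s.py
```

```text
5.1833 [ 0.5353 -0.0119  0.1286] [ 3.14e+00 -2.00e-03  4.42e-01] F [-1.  -0.   7.3] T [ 0.07   0.147 -0.09 ] 0.01581748436606888
```

Emit:
{"api": "send_rows", "payload": {
  "series": [
    [0,0,0,0,0,-0.03,1],
    [0,0,0,0,0,-0.03,1],
    [0,0,0,0,0,-0.03,1]
  ]
}}

```text
time: 5.43
tool_pos: [0.5353, -0.0119, 0.1286]
tool_rot: [3.14, -0.002, 0.532]
contact_force: [-0.3, -0.7, 6.3]
opening: 0.0161
```

Emit:
{"api": "send_rows", "payload": {
  "series": [
    [0,0,0,0,0,-0.03,1],
    [0,0,0,0,0,-0.03,1],
    [0,0,0,0,0,-0.03,1]
  ]
}}

```text
time: 5.68
tool_pos: [0.5352, -0.0119, 0.1286]
tool_rot: [3.14, -0.001, 0.622]
contact_force: [-1.5, -1.1, 6.4]
opening: 0.0155
```

Emit:
{"api": "send_rows", "payload": {
  "series": [
    [0,0,0,0,0,-0.03,1],
    [0,0,0,0,0,-0.03,1],
    [0,0,0,0,0,-0.03,1]
  ]
}}

```text
time: 5.93
tool_pos: [0.5351, -0.012, 0.1286]
tool_rot: [3.14, -0.001, 0.712]
contact_force: [-1.2, -1.5, 7.7]
opening: 0.0155
```

Emit:
{"api": "send_rows", "payload": {
  "series": [
    [0,0,0,0,0,-0.03,1],
    [0,0,0,0,0,-0.03,1],
    [0,0,0,0,0,-0.03,1]
  ]
}}

```text
time: 6.18
tool_pos: [0.5352, -0.012, 0.1286]
tool_rot: [3.14, -0.001, 0.802]
contact_force: [-0.9, -1.0, 7.6]
opening: 0.0157
```

Emit:
{"api": "send_rows", "payload": {
  "series": [
    [0,0,0,0,0,-0.03,1],
    [0,0,0,0,0,-0.03,1],
    [0,0,0,0,0,-0.03,1]
  ]
}}

```text
time: 6.43
tool_pos: [0.5353, -0.012, 0.1286]
tool_rot: [3.139, -0.001, 0.892]
contact_force: [-0.3, -1.8, 6.6]
opening: 0.0156
```

Emit:
{"api": "send_rows", "payload": {
  "series": [
    [0,0,0,0,0,-0.03,1],
    [0,0,0,0,0,-0.03,1]
  ]
}}

```text
time: 6.6
tool_pos: [0.5352, -0.0121, 0.1286]
tool_rot: [3.139, -0.001, 0.952]
contact_force: [-0.8, -0.6, 7.6]
opening: 0.0158
```

Emit:
{"api": "send_rows", "payload": {
  "series": [
    [0,0,0,0,0,-0.03,1],
    [0,0,0,0,0,-0.03,1],
    [0,0,0,0,0,-0.03,1]
  ]
}}

```text
time: 6.85
tool_pos: [0.5352, -0.0121, 0.1285]
tool_rot: [3.139, -0.0, 1.042]
contact_force: [-1.5, -0.8, 6.4]
opening: 0.0158
```

Emit:
{"api": "send_rows", "payload": {
  "series": [
    [0,0,0,0,0,-0.03,1],
    [0,0,0,0,0,-0.03,1],
    [0,0,0,0,0,-0.03,1]
  ]
}}

```text
time: 7.1
tool_pos: [0.535, -0.0121, 0.1282]
tool_rot: [3.14, 0.0, 1.132]
contact_force: [-0.6, -1.0, 3.9]
opening: 0.0156
```

```bash
python3 s.py
```

```text
7.1 [ 0.535  -0.0121  0.1282] [3.14  0.    1.132] F [-0.6 -1.   3.9] T [-0.276  0.168 -0.156] 0.01563841096978866
```

Height and force are starting to fall, so this is probably the edge. I press down gently while turning a little further.

Emit:
{"api": "send_rows", "payload": {
  "series": [
    [0,0,0.0005,0,0,-0.02,1],
    [0,0,0,0,0,-0.02,1]
  ]
}}

```text
time: 7.27
tool_pos: [0.5348, -0.0122, 0.1271]
tool_rot: [3.141, 0.0, 1.172]
contact_force: [0.4, -2.1, 0.1]
opening: 0.0157
```

Emit:
{"api": "send_rows", "payload": {
  "series": [
    [0,0,0.0005,0,0,-0.02,1],
    [0,0,0,0,0,-0.02,1]
  ]
}}

```text
time: 7.43
tool_pos: [0.5346, -0.0123, 0.1262]
tool_rot: [3.141, 0.001, 1.212]
contact_force: [1.1, -4.1, -0.1]
opening: 0.0155
```

```bash
python3 s.py
```

```text
7.4333 [ 0.5346 -0.0123  0.1262] [3.141e+00 1.000e-03 1.212e+00] F [ 1.1 -4.1 -0.1] T [-0.845 -0.252 -0.094] 0.015520857545020045
```

Emit:
{"api": "send_rows", "payload": {
  "series": [
    [0,0,0.001,0,0,0,1],
    [0,0,0.001,0,0,0,1],
    [0,0,0.001,0,0,0,1]
  ]
}}

```text
time: 7.68
tool_pos: [0.5349, -0.0121, 0.1234]
tool_rot: [3.141, 0.0, 1.211]
contact_force: [1.1, -4.2, 0.8]
opening: 0.0154
```

Emit:
{"api": "send_rows", "payload": {
  "series": [
    [0,0,0.001,0,0,0,1],
    [0,0,0.001,0,0,0,1],
    [0,0,0,0,0,0,1]
  ]
}}

```text
time: 7.93
tool_pos: [0.5349, -0.0121, 0.1214]
tool_rot: [3.141, 0.0, 1.211]
contact_force: [1.1, -5.6, 0.2]
opening: 0.0158
```

```bash
python3 s.py
```

```text
7.9333 [ 0.5349 -0.0121  0.1214] [3.141 0.    1.211] F [ 1.1 -5.6  0.2] T [-1.103 -0.41   0.045] 0.015762367571996488
```

Emit:
{"api": "send_rows", "payload": {
  "series": [
    [-0.0007,0,0.0008,0,0,0,1],
    [0,0,0.0005,0,0,0,1],
    [0,0,0,0,0,0,1]
  ]
}}

```text
time: 8.18
tool_pos: [0.5346, -0.0123, 0.1203]
tool_rot: [3.141, -0.0, 1.211]
contact_force: [2.0, -4.4, 2.0]
opening: 0.0159
```

```bash
python3 s.py; python3 m.py wrist5.png
```

```text
8.1833 [ 0.5346 -0.0123  0.1203] [ 3.141 -0.     1.211] F [ 2.  -4.4  2. ] T [-0.601 -0.435  0.028] 0.01587931670105462
8.1833 [ 0.53461839 -0.01233799  0.1202688 ] [ 3.14083074e+00 -3.62754572e-04  1.21065854e+00] [ 1.99909078 -4.44290973  2.00023824] [-0.60134022 -0.43471249  0.02803536] 0.01587931670105462
2525 [ 0.53705495 -0.0058102   0.14810042]
((537.3449096679688, -10.657865524291992), (55.84823989868164, 29.328683853149414), 81.62842559814453) [0.14634431 0.14743484 0.15461947]
lid 3872 ((535.6715087890625, -9.988749504089355), 34.06837463378906)
```

View pics/wrist5.png

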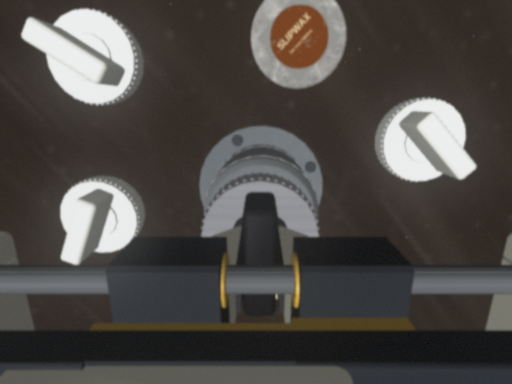

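It has dropped: the bar top went from 0.1555 to 0.1474 (8 mm), and light contact is back. Now I turn clockwise.

Emit:
{"api": "send_rows", "payload": {
  "series": [
    [-0.0005,0.0005,0,0,0,0.03,1],
    [0,0,0,0,0,0.04,1],
    [0,0,0,0,0,0.04,1],
    [0,0,0,0,0,0.04,1]
  ]
}}

```text
time: 8.57
tool_pos: [0.5345, -0.0123, 0.1201]
tool_rot: [-3.141, -0.001, 1.059]
contact_force: [1.8, 0.4, 1.8]
opening: 0.0159
```

```bash
python3 s.py
```

```text
8.5667 [ 0.5345 -0.0123  0.1201] [-3.141e+00 -1.000e-03  1.059e+00] F [1.8 0.4 1.8] T [-0.106 -0.354  0.056] 0.01590599263394483
```

Emit:
{"api": "send_rows", "payload": {
  "series": [
    [0,0,0,0,0,0.04,1],
    [0,0,0,0,0,0.04,1],
    [0,0,0,0,0,0.04,1],
    [0,0,0,0,0,0.04,1]
  ]
}}

```text
time: 8.9
tool_pos: [0.5345, -0.0122, 0.1201]
tool_rot: [-3.141, -0.001, 0.899]
contact_force: [1.4, -0.2, 3.3]
opening: 0.0151
```

```bash
python3 s.py
```

```text
8.9 [ 0.5345 -0.0122  0.1201] [-3.141e+00 -1.000e-03  8.990e-01] F [ 1.4 -0.2  3.3] T [ 0.017 -0.433  0.067] 0.015113819473767862
```

Emit:
{"api": "send_rows", "payload": {
  "series": [
    [0,0,0,0,0,0.04,1],
    [0,0,0,0,0,0.04,1],
    [0,0,0,0,0,0.04,1],
    [0,0,0,0,0,0.04,1]
  ]
}}

```text
time: 9.23
tool_pos: [0.5343, -0.0122, 0.12]
tool_rot: [-3.14, -0.0, 0.739]
contact_force: [0.5, 0.1, 2.3]
opening: 0.0156
```

Emit:
{"api": "send_rows", "payload": {
  "series": [
    [0,0,0,0,0,0.04,1],
    [0,0,0,0,0,0.04,1],
    [0,0,0,0,0,0.04,1]
  ]
}}

```text
time: 9.48
tool_pos: [0.5341, -0.0121, 0.1199]
tool_rot: [-3.14, 0.0, 0.619]
contact_force: [0.6, -0.4, 2.3]
opening: 0.0156
```

```bash
python3 s.py
```

```text
9.4833 [ 0.5341 -0.0121  0.1199] [-3.14   0.     0.619] F [ 0.6 -0.4  2.3] T [-0.08  -0.153  0.103] 0.015553221176969698
```

Emit:
{"api": "send_rows", "payload": {
  "series": [
    [0,0,0.0002,0,0,0.04,1],
    [0,0,0,0,0,0.04,1],
    [0,0,0.0002,0,0,0.04,1]
  ]
}}

```text
time: 9.73
tool_pos: [0.5341, -0.0121, 0.1195]
tool_rot: [-3.14, 0.0, 0.499]
contact_force: [0.7, -0.3, 1.3]
opening: 0.0158
```

Emit:
{"api": "send_rows", "payload": {
  "series": [
    [0,0,0.0002,0,0,0.04,1],
    [0,0,0.0002,0,0,0.04,1],
    [0,0,0.0002,0,0,0.04,1]
  ]
}}

```text
time: 9.98
tool_pos: [0.5341, -0.0121, 0.1189]
tool_rot: [-3.14, 0.0, 0.379]
contact_force: [0.1, -0.0, 2.7]
opening: 0.0157
```

```bash
python3 s.py
```

```text
9.9833 [ 0.5341 -0.0121  0.1189] [-3.14   0.     0.379] F [ 0.1 -0.   2.7] T [ 0.061 -0.097  0.068] 0.01574026815559768
```

Emit:
{"api": "send_rows", "payload": {
  "series": [
    [0,0,0.0002,0,0,0.03,1],
    [0,0,0.0002,0,0,0.03,1],
    [0,0,0.0002,0,0,0.03,1]
  ]
}}

```text
time: 10.23
tool_pos: [0.5341, -0.012, 0.1185]
tool_rot: [-3.14, 0.001, 0.289]
contact_force: [-0.2, 0.9, 4.1]
opening: 0.0159
```

```bash
python3 s.py
```

```text
10.2333 [ 0.5341 -0.012   0.1185] [-3.14e+00  1.00e-03  2.89e-01] F [-0.2  0.9  4.1] T [ 0.062 -0.026  0.044] 0.01587781048518807
```

Emit:
{"api": "send_rows", "payload": {
  "series": [
    [0,0,0.0002,0,0,0.03,1],
    [0,0,0.0002,0,0,0.03,1],
    [0,0,0.0002,0,0,0.03,1]
  ]
}}

```text
time: 10.48
tool_pos: [0.5341, -0.012, 0.118]
tool_rot: [-3.14, 0.001, 0.199]
contact_force: [-0.5, 0.7, 4.8]
opening: 0.0156
```

```bash
python3 s.py
```

```text
10.4833 [ 0.5341 -0.012   0.118 ] [-3.14e+00  1.00e-03  1.99e-01] F [-0.5  0.7  4.8] T [ 0.103 -0.026  0.   ] 0.015648505799276537
```

```bash
python3 m.py wrist6.png; python3 - <<'E'
from h import *
c=cam('top');P=cloud(c);col=c['color'].astype(int);save(c,'top1.png')
cv2.imwrite('pics/top1c.png',cv2.resize(c['color'][150:260,210:320,::-1],None,fx=5,fy=5))
E
```

```text
10.4833 [ 0.53413724 -0.01202758  0.11798364] [-3.13993035e+00  5.62832883e-04  1.99440442e-01] [-0.50458269  0.67987522  4.7548606 ] [ 0.10317578 -0.02587602  0.00020846] 0.015648505799276537
357 [ 0.53890628 -0.01056734  0.15141987]
((535.9788208007812, -10.501654624938965), (50.18934631347656, 20.062238693237305), 5.142009735107422) [0.14603965 0.14907437 0.16365607]
lid 3799 ((537.2660522460938, -10.828648567199707), 32.942909240722656)
```

View pics/wrist6.png

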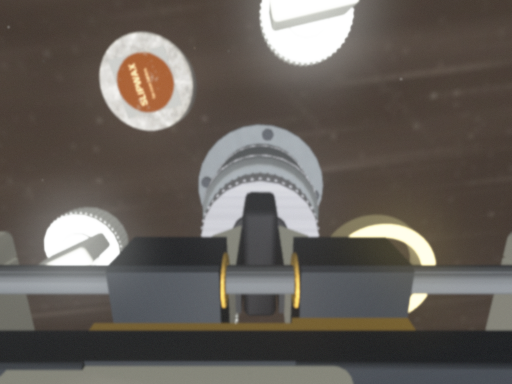

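The bar is still aligned with the fingers, at about (262,250), so it has not slipped. I keep turning to the stop.

Emit:
{"api": "send_rows", "payload": {
  "series": [
    [0,0,0.0001,0,0,0.03,1],
    [0,0,0.0001,0,0,0.03,1],
    [0,0,0,0,0,0.03,1]
  ]
}}

```text
time: 10.83
tool_pos: [0.5343, -0.0123, 0.1178]
tool_rot: [-3.141, 0.0, 0.111]
contact_force: [-0.4, -0.0, 4.8]
opening: 0.0158
```

```bash
python3 s.py
```

```text
10.8333 [ 0.5343 -0.0123  0.1178] [-3.141  0.     0.111] F [-0.4 -0.   4.8] T [0.09  0.011 0.096] 0.01576781067281655
```

Emit:
{"api": "send_rows", "payload": {
  "series": [
    [0,0,0.0001,0,0,0.03,1],
    [0,0,0,0,0,0.03,1],
    [0,0,0,0,0,0.03,1]
  ]
}}

```text
time: 11.08
tool_pos: [0.5343, -0.0124, 0.1178]
tool_rot: [-3.141, 0.0, 0.021]
contact_force: [0.5, 0.6, 5.2]
opening: 0.0153
```

```bash
python3 s.py
```

```text
11.0833 [ 0.5343 -0.0124  0.1178] [-3.141  0.     0.021] F [0.5 0.6 5.2] T [0.102 0.045 0.02 ] 0.015271940128232972
```

Emit:
{"api": "send_rows", "payload": {
  "series": [
    [0,0,0,0,0,0.03,1],
    [0,0,0,0,0,0.03,1]
  ]
}}

```text
time: 11.25
tool_pos: [0.5344, -0.0125, 0.1178]
tool_rot: [-3.141, 0.0, -0.039]
contact_force: [-1.3, 0.3, 5.4]
opening: 0.0155
```

```bash
python3 s.py
```

```text
11.25 [ 0.5344 -0.0125  0.1178] [-3.141  0.    -0.039] F [-1.3  0.3  5.4] T [ 0.168 -0.031  0.042] 0.015505591261480158
```

Emit:
{"api": "send_rows", "payload": {
  "series": [
    [0,0,0,0,0,0.03,1],
    [0,0,0,0,0,0.03,1]
  ]
}}

```text
time: 11.42
tool_pos: [0.5344, -0.0125, 0.1178]
tool_rot: [-3.141, 0.0, -0.099]
contact_force: [0.8, 0.8, 5.3]
opening: 0.0154
```

```bash
python3 s.py
```

```text
11.4167 [ 0.5344 -0.0125  0.1178] [-3.141  0.    -0.099] F [0.8 0.8 5.3] T [ 0.314 -0.091  0.079] 0.015433243801813214
```

Emit:
{"api": "send_rows", "payload": {
  "series": [
    [0,0,0,0,0,0.02,1],
    [0,0,0,0,0,0.02,1]
  ]
}}

```text
time: 11.58
tool_pos: [0.5345, -0.0121, 0.1178]
tool_rot: [-3.14, 0.0, -0.139]
contact_force: [1.2, 3.5, 4.6]
opening: 0.0157
```

```bash
python3 s.py
```

```text
11.5833 [ 0.5345 -0.0121  0.1178] [-3.14   0.    -0.139] F [1.2 3.5 4.6] T [ 0.757 -0.09   0.434] 0.01570239388815844
```

Emit:
{"api": "send_rows", "payload": {
  "series": [
    [0,0,0,0,0,0.02,1],
    [0,0,0,0,0,0.02,1]
  ]
}}

```text
time: 11.75
tool_pos: [0.5345, -0.0121, 0.1178]
tool_rot: [-3.141, 0.0, -0.178]
contact_force: [-0.1, 3.4, 5.8]
opening: 0.0157
```

```bash
python3 s.py
```

```text
11.75 [ 0.5345 -0.0121  0.1178] [-3.141  0.    -0.178] F [-0.1  3.4  5.8] T [ 0.704 -0.109  1.068] 0.015669871967593157
```

The torque has risen from about 0.08 to 1.07 N m, so it is against the stop at yaw -0.14 to -0.18 (about 1.3 rad from the drop). I release.

Emit:
{"api": "send_rows", "payload": {
  "series": [
    [0,0,0,0,0,-0.015,1],
    [0,0,-0.0005,0,0,0,1],
    [0,0,0,0,0,0,1]
  ]
}}

```text
time: 12.0
tool_pos: [0.5345, -0.0121, 0.1178]
tool_rot: [-3.141, 0.001, -0.163]
contact_force: [1.9, 5.2, 2.0]
opening: 0.0157
```

```bash
python3 s.py
```

```text
12.0 [ 0.5345 -0.0121  0.1178] [-3.141e+00  1.000e-03 -1.630e-01] F [1.9 5.2 2. ] T [ 1.042 -0.296  0.827] 0.015740377246177675
```

Emit:
{"api": "send_rows", "payload": {
  "series": [
    [0,0,0,0,0,0,0.6],
    [0,0,0,0,0,0,0.6],
    [0,0,0,0,0,0,0.6],
    [0,0,0,0,0,0,0.6],
    [0,0,0,0,0,0,0.6]
  ]
}}

```text
time: 12.42
tool_pos: [0.5344, -0.0134, 0.1179]
tool_rot: [3.141, 0.001, -0.165]
contact_force: [1.3, -0.3, -0.4]
opening: 0.0359
```

```bash
python3 m.py wrist7.png
```

```text
12.4167 [ 0.53439133 -0.01335964  0.11789386] [ 3.14134633e+00  5.38956699e-04 -1.64767296e-01] [ 1.29933694 -0.25573348 -0.40903204] [0.08914799 0.00815958 0.02719767] 0.03592747593227853
339 [ 0.54093272 -0.01300246  0.15183824]
((536.5982666015625, -14.172836303710938), (42.556034088134766, 42.49201965332031), 41.801300048828125) [0.14607701 0.15038888 0.16258229]
lid 4902 ((543.115966796875, -14.095166206359863), 33.87836456298828)
```

View pics/wrist7.png

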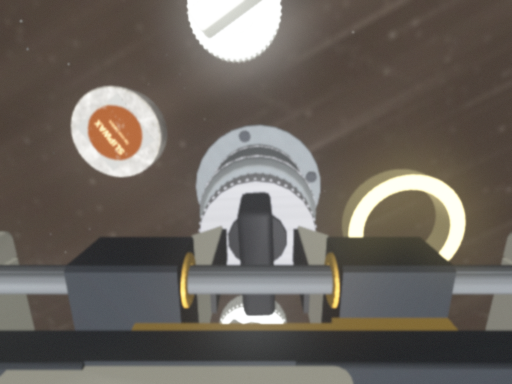

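The fingers are clear of the bar at (257,250). I go straight up and check.

Emit:
{"api": "send_rows", "payload": {
  "series": [
    [0,0,-0.01,0,0,0,0.4],
    [0,0,-0.03,0,0,0,0.3],
    [0,0,-0.03,0,0,0,0.3],
    [0,0,-0.03,0,0,0,0.3],
    [-0.03,0,-0.01,0,0,0,0.3]
  ]
}}

```text
time: 12.88
tool_pos: [0.5101, -0.0094, 0.2333]
tool_rot: [3.141, -0.011, -0.165]
contact_force: [0.5, 0.2, 0.3]
opening: 0.0635
```

Emit:
{"api": "send_rows", "payload": {
  "series": [
    [-0.035,0,0,0,0,0,0.3],
    [-0.035,0,0,0,0,0,0.3],
    [-0.03,0,0,0,0,0,0.3],
    [0,0,0,0,0,0,0.3],
    [0,0,0,0,0,0,0.3]
  ]
}}

```text
time: 13.3
tool_pos: [0.4058, 0.0083, 0.2293]
tool_rot: [3.141, -0.002, -0.164]
contact_force: [0.1, 0.4, 0.2]
opening: 0.0645
```

```bash
cat > chk.py <<'E'
from h import *
s=observe();print(s['time'],s['tool_pos'],s['contact_force'])
import sys
c=cam('wrist');save(c,'wrist%s.png'%sys.argv[1])
t=cam('top');save(t,'top%s.png'%sys.argv[1])
for c in(c,t):
    P=cloud(c);z=P[...,2];col=c['color'].astype(int)
    near=np.hypot(P[...,0]-.535,P[...,1]+.011)<.036
    b=near&(z>.136)&(z<.165)&(col.max(-1)<85);q=P[b]
    if len(q):
        d=q[:,:2]-q[:,:2].mean(0);w,V=np.linalg.eigh(d.T@d)
        print(len(q),q.mean(0),cv2.minAreaRect(q[:,:2].astype(np.float32)*1000),'yaw',np.arctan(V[1,1]/V[0,1]),np.percentile(q[:,2],[5,50,80,95]))
    l=near&(z>.1)&(z<.126)&(col.min(-1)>150)
    print('lid',l.sum(),np.percentile(z[l],[20,50,80]) if l.any() else 0)
E
python3 chk.py 8
```

```text
13.3 [0.40582268 0.00831243 0.22932714] [0.10916668 0.37074578 0.18286546]
686 [ 0.52766955 -0.00984227  0.14478481] ((527.84375, -10.677131652832031), (16.00211524963379, 40.22406005859375), 83.18620300292969) yaw -0.06041642381677799 [0.14255775 0.14496191 0.1456915  0.14644198]
lid 3360 [0.11072767 0.11142752 0.11208773]
131 [ 0.53452039 -0.01081464  0.14519555] ((534.6966552734375, -10.773770332336426), (15.682856559753418, 55.34003448486328), 84.17875671386719) yaw -0.11999640297780802 [0.14225682 0.14516292 0.14661643 0.14819787]
lid 311 [0.11000716 0.11127389 0.1129691 ]
```

View pics/wrist8.png

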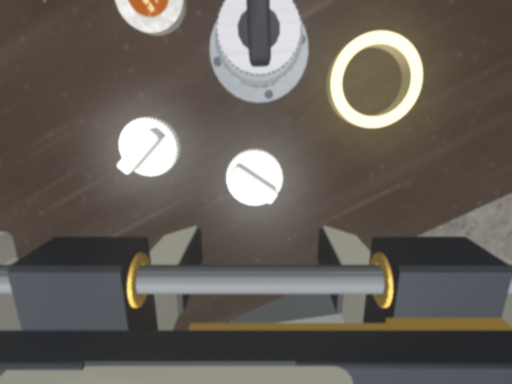

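View pics/top8.png

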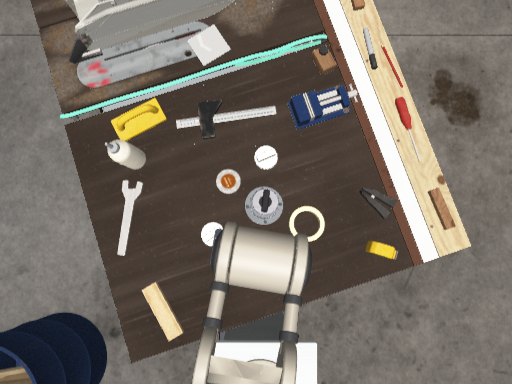

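```bash
python3 - <<'E'
from h import *
print(workorder.hand_in())
E
```

```text
the job is handed in; nothing more can be done
None
```

The lid is screwed home on its thread and released, and I handed the job in at about 13.4 s.

- **Backward turn:** I gripped the black bar and turned it counter-clockwise under light pressure. After about 1.0 rad it dropped 8 mm; the bar top went from 0.1555 m to 0.1474 m.
- **Forward turn:** I turned it clockwise about 1.25 rad, following the lid down. It met the stop at a yaw between -0.10 and -0.14, where the torque rose from about 0.08 to 1.07 N m. Near the end the fingers slipped slightly on the bar or flexed.
- **Last checks:** After release the bar top is at about 0.145 m, about 10.5 mm below the start as expected when fully home. The bar yaw is about -0.10. The wrist camera gave -0.06 from a cropped view and the top camera gave -0.11, which I trust more.
- **Torque reading:** While drawing down, the measured turning torque was 0 to 0.1 N m, lower than the stated 0.1 to 0.3. I was pressing down slightly, which probably took some of the seal load.
- **Other objects:** The loose items I could see look unmoved in the last pictures. The top view then hid one white look-alike behind the arm, but the wrist view shows it. The robot ended clear of everything.

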